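# Zero a kiln prop in the V-groove length gauge

## Task

Take the kiln prop with the blue bands from the wooden rack, lay it gently in the loading end of the gauge's V-groove, on the side away from the red stop, and let go of it. Then push it by its end along the groove, under the arches and the sprung roller, until you feel it seat on the stop's black pad behind the little brass feeler pin; the pad is set differently each time, so go by feel, hold it there lightly (5 N or so) for half a second, and never press the brittle prop on the stop with more than about 12 N. Leave it touching the stop, and leave everything else where it is.

Things in the scene. Friction and masses are not known exactly. Their poses are not given: they have to be found in the camera images.
- prop_blue_mid (a point): centre of the kiln prop with BLUE bands: white ceramic cylinder, diameter 30 mm, length 150 mm, 0.24 to 0.36 kg, a 20 mm band near each end; x runs along the cylinder; ends alike, either may go first. It starts level in the rack, axis 40 mm above the table; fingers can straddle it at mid-length, where 80 mm along it is free (rack base, 8 mm high, below).
- gauge: length gauge, fixed; base plate 400 x 90 x 12 mm, origin under its centre, x along the groove from the loading end to the stop, z up. 90-degree V-groove along x at y = 0: a prop in it has its axis 50 mm above the table; the side walls (out to y = +-40 mm) end 48 mm above the table. The V runs from x = -185 to -125 and from -55 to +190 mm; between, it is cut away down to the base plate.
- groove_load (a point): centre line of the groove at the middle of the 70 mm cut-away (gauge x = -90 mm), 50 mm above the table: where a prop's centre lies when laid over the cut-away, both ends in the V, with room for fingers that straddle it; axes as the gauge (x to the stop).
- roller (a point): underside of the black sprung roller (does not turn, radius 12 mm) at gauge x = 47.5 mm, 62.5 mm above the table, 2.5 mm below a prop's top: the prop's front end lifts it on passing (1.2 N preload, 0.4 N/mm), then it drags. Its stem is up to 98 mm high. Steel arches at gauge x = 5 to 20 and 75 to 90 mm: underside 70, top 78 mm high, bars to 86 mm. Drag on the prop: 2 to 6 N, up to 8 N at the roller.
- stop_face (a point): centre of the front face of the red stop block (30 mm wide, on a saddle, locked), on the groove's axis, 50 mm above the table; x as the gauge's x, away from the prop. The block is locked anywhere from gauge x = 125 to 157 mm. The prop does not touch this face but the black pad (18 mm disc on a set-screw) in front of it, which projects 4 to 26 mm; how far differs each time and is not reported.
- pad_shortest (a point): where the pad's front face would be at its shortest setting, 4 mm before the stop face; x as the gauge's. From here the pad may stand 0 to 22 mm nearer to the prop. A brass feeler pin (diameter 6 mm) stands 3 mm out of the pad and gives way at about 0.6 to 1.1 N until the prop meets the rigid pad; when the push ends it keeps touching the prop, which friction holds in place.
- rack: wooden prop rack fixed to the table, 150 x 210 x 8 mm base, origin under its centre; the props lie along its x in three V-slots at y = -75, 0 and +75 mm, on two rails at x = -50 and +50 mm (each 20 mm wide).
- prop_green_mid (a point): centre of the prop with green bands, same size; a bystander in the rack
- prop_yellow_mid (a point): centre of the prop with yellow bands, same size; a bystander in the rack
- bowl: yellow bowl, 110 mm across, 55 mm high, origin under its centre; bystander
- white_cup: white cup, 76 mm across, 75 mm high, origin under its centre; bystander
- rub_block: terracotta rubbing block 80 x 50 x 25 mm, origin under its centre; bystander
- trim_brush: brush lying on the table, bystander
- white_bowl: white bowl, 120 mm across, 50 mm high, origin under its centre; bystander
- prop_blue: the blue-banded prop itself; origin on its surface, 15 mm from the centre line (use its centre point instead)
- stop: the red stop with its pad and feeler pin; origin on the gauge's centre line at table height, below the stop's face

How it is judged:
By the outcome, as a careful person would: the job done as asked, in the order asked, and still so for the second after the job is handed in, with the robot touching nothing.
It also fails if it takes over 72 s, if anything falls off the work surface, if the arm or the gripper's body presses on something with over 40 N, if the wrist force passes 120 N, or if a joint passes its speed limit or range.

## Robot

A 6-joint arm with a two-finger parallel gripper is mounted at the origin on the work surface. World frame = base frame: x ahead of the robot, y to its left, z up, the work surface at z = 0. Lengths are in m, angles in rad, forces in N, time in s.
With the tool pointing down it reaches from about 0.3 to 0.775 m from the base axis. Payload 14.6 kg.
Tool frame: the origin (TCP) lies on the centre line of the jaws, within the pads' length; the fingertips stand 19 mm ahead of it and the grasp point (between the pads) is the TCP; z points along the fingers, y is the direction in which the jaws open and shut (so a half turn about z gives the same grasp; the last joint's range is limited). The gripper opens to 94 mm and grips with 3 to 60 N. Pads are 16 mm wide; open, the fingers measure 119 mm over their backs; the gripper's body (75 mm by 177 mm) begins 78 mm behind the grasp point.
Start: joints at [-1.181, 0.3, 1.521, -0, 1.321, -0.067], TCP at [0.243, -0.494, 0.224] pointing down, gripper open.
Joint ranges: [-3.03, 3.03], [-0.79, 2.21], [0.23, 2.52], [-1.04, 4.18], [0, 3.07], [-2.55, 2.55]. Speed limits (rad/s): [2.22, 2.22, 2.57, 3.14, 3.14, 3.14].

## Interface

Orientations are given as [roll, pitch, yaw] about the fixed x, y, z axes, in that order (R = Rz(yaw) Ry(pitch) Rx(roll)).
In Python, from station import ctrl gives the robot as it stands. The module is installed in compiled form; this text tells all that it offers.
- The arm moves only by the shell command python3 -m creep 'ROWS' [FORCE]. ROWS is a JSON object of lists of equal length, an entry for each row: "translation": the shift along the world's x, y, z in mm, a list of three; "yaw": the turn about the world's z in rad; "gripper": the closure in counts, from 0 (fully open) to 255 (shut). A call has 1 to 5 rows; each row is the pose to reach, as a shift and turn from the pose measured when the call began; what a row does not reach only later rows make up. A row lasts 1/12 s, in which the tool goes at most 41.7 mm and 7.16 degrees, less where a joint would pass 70% of its speed; a pose out of reach is approached as far as the arm can. A call with a gripper value outside its range is refused whole. The fingers move at their own pace and stop on an object; FORCE is the grip in N (left out, the last holds). Time passes only in rows, so rows that repeat a pose let the fingers close. It gives the time, the measured TCP pose, the force and the opening at its end, in the units of the state.
- ctrl.get_obs(): the state, without advancing time (a new reading comes with each control period).
- ctrl.camera(name): name is "side" or "top" or "wrist"; returns a dict with "pixels" (400x640x3 uint8, red, green, blue), "depth" (400x640 float32, m along the optical axis (not along the pixel's ray), 0 where there is no reading), "fx", "fy", "cx", "cy" (pixels), "dist" ([k1, k2, p1, p2, k3] as OpenCV has them; the pictures are not rectified), "R" (3x3) and "t" (3): a world point X has camera coordinates R X + t; the wrist camera has in their place "tool_from_camera" (4x4, takes a point from camera to tool coordinates, whose origin is the TCP and whose axes are the flange's). Camera axes: x right, y down, z forward; pixel columns grow to the right and rows downward; lengths in m; the calibration is good to about 2 mm. A picture is of the moment at which its call begins: read the wrist's pose just before it.
- ctrl.hand_in(): hands the job in, once; it reports no verdict.
The state is a dict: "time_s": time; "qpos": joint angles; "joint_vel": joint speeds; "tau": joint torques, N m; "ee_pos": TCP position; "eef_rot": TCP orientation; "force": force on the tool from outside, world axes, zero at the start; "moment": the same for the moment, N m; "grip_width": finger opening in m.
Only numpy, scipy, OpenCV 4.12 (cv2) and the standard library are available. Lean on these libraries where they do the work, as an engineer would, in place of code of your own. Each camera call takes 0.05 s, during which the arm holds its last target. There are 200 camera calls.

## Working session

There is one attempt and no reset: what is moved stays moved. The work goes in short steps, Python scripts to look and compute and a shell command to move; the robot and the scene stay as the last step left them, time stands still between calls to the robot, and variables do not carry over. Pictures are saved under pics/ and viewed, about 8 in all and at most 12, crops included, and the job is handed in when it is done.

```bash
mkdir -p pics; cat > h.py <<'E'
import numpy as np, cv2
from station import ctrl
from scipy.spatial.transform import Rotation as Ro
def cloud(name):
    o=ctrl.get_obs(); c=ctrl.camera(name)
    K=np.array([[c['fx'],0,c['cx']],[0,c['fy'],c['cy']],[0,0,1]])
    v,u=np.mgrid[0:400,0:640]
    p=cv2.undistortPoints(np.stack([u.ravel(),v.ravel()],1).astype(np.float64)[:,None],K,np.array(c['dist'],float))[:,0]
    d=c['depth'].ravel()
    P=np.c_[p*d[:,None],d]
    if name=='wrist':
        T=np.array(c['tool_from_camera']); P=P@T[:3,:3].T+T[:3,3]
        P=P@Ro.from_euler('xyz',o['eef_rot']).as_matrix().T+np.array(o['ee_pos'])
    else:
        P=(P-np.array(c['t']))@np.array(c['R'])
    P[d==0]=np.nan
    return c['pixels'],P.reshape(400,640,3)
def save(n,im): cv2.imwrite('pics/'+n+'.png',im[...,::-1])
E
python3 - <<'E'
from h import *
print(ctrl.get_obs())
for n in('top','side'):
    im,P=cloud(n); np.savez('/tmp/'+n,im=im,P=P); save(n+'0',im)
E
```

```text
{'time_s': 0.0, 'qpos': array([-1.18059211e+00,  3.00468634e-01,  1.52158990e+00,  1.62592521e-05,
        1.32070172e+00, -6.65848180e-02]), 'joint_vel': array([-2.38497136e-05,  2.78351732e-04,  1.36958655e-03, -1.55300122e-03,
        2.81674453e-04,  8.86097724e-04]), 'tau': array([ 9.26693829e-04, -5.31805658e+01, -3.52742279e+01,  7.08190561e-02,
        2.44070718e-02, -7.14128055e-05]), 'ee_pos': array([ 0.24250281, -0.49337922,  0.22388394]), 'eef_rot': array([-3.14042869e+00, -9.34007121e-05,  4.56784944e-01]), 'force': array([-0.20613189,  0.08587496, -0.79953038]), 'moment': array([-0.02987351, -0.02790174, -0.01847795]), 'grip_width': 0.09379679109538723}
```

View pics/top0.png

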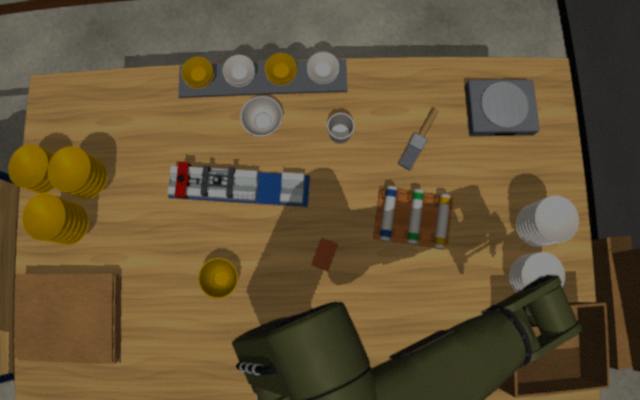

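The top view shows the gauge at (170–308, 163–205), with its red stop on the left at (182,180) and the cut-away at (269,188). The blue-banded prop runs from (392,190) to (386,235) in the rack. Next I'll measure these.

```bash
python3 - <<'E'
from h import *
d=np.load('/tmp/top.npz'); im,P=d['im'],d['P']
hsv=cv2.cvtColor(im,cv2.COLOR_RGB2HSV)
def show(n,m):
    q=P[m]; q=q[~np.isnan(q[:,0])]; print(n,len(q),'med',np.median(q,0).round(4),'min',np.percentile(q,3,0).round(4),'max',np.percentile(q,97,0).round(4))
    return q
M=np.zeros((400,640),bool)
g=M.copy(); g[150:215,160:320]=1
z=np.nan_to_num(P[...,2])
q=show('gauge all',g&(z>.006)&(z<.11))
r=cv2.minAreaRect((q[:,:2]*1000).astype(np.float32)); print(r, cv2.boxPoints(r))
H,S,V=hsv[...,0],hsv[...,1],hsv[...,2]
show('red',g&((H<6)|(H>174))&(S>150)&(z>.03))
show('walls',g&(abs(z-.048)<.004)&(S<60))
b=M.copy(); b[180:245,376:400]=1
q=show('prop',b&(z>.042)&(z<.065))
r=cv2.minAreaRect((q[:,:2]*1000).astype(np.float32)); print(r,cv2.boxPoints(r))
bl=b&(H>100)&(H<130)&(S>120)
for s in(slice(0,212),slice(212,400)):
    m=M.copy(); m[s]=1; show('band',bl&m)
im2=cv2.resize(im[140:260,160:460],None,fx=2.6,fy=2.6,interpolation=cv2.INTER_CUBIC); save('crop0',im2)
E
```

```text
gauge all 4677 med [0.5824 0.1708 0.0441] min [ 0.5342 -0.0167  0.0074] max [0.6377 0.3518 0.0847]
((601.2158813476562, 172.52114868164062), (459.29052734375, 186.9410400390625), 87.96308135986328) [[499.64203 -53.65674]
 [686.4649  -60.30127]
 [702.78973 398.69904]
 [515.96686 405.34357]]
red 343 med [0.5937 0.3148 0.0705] min [0.5539 0.3005 0.0637] max [0.6445 0.3318 0.0828]
walls 1203 med [0.5857 0.1667 0.0474] min [ 0.5375 -0.0063  0.0442] max [0.6351 0.3526 0.0515]
prop 569 med [ 0.4931 -0.2444  0.0516] min [ 0.4258 -0.2661  0.0431] max [ 0.5626 -0.2237  0.0581]
((494.9163818359375, -245.35977172851562), (30.087215423583984, 148.88841247558594), 79.56997680664062) [[ 418.97882 -246.67784]
 [ 565.40717 -273.63177]
 [ 570.85394 -244.0417 ]
 [ 424.4256  -217.08777]]
band 50 med [ 0.5505 -0.2545  0.0522] min [ 0.5434 -0.2664  0.0439] max [ 0.557  -0.2422  0.0578]
band 49 med [ 0.4396 -0.2339  0.0529] min [ 0.4323 -0.2463  0.0457] max [ 0.4477 -0.2231  0.0578]
```

View pics/side0.png

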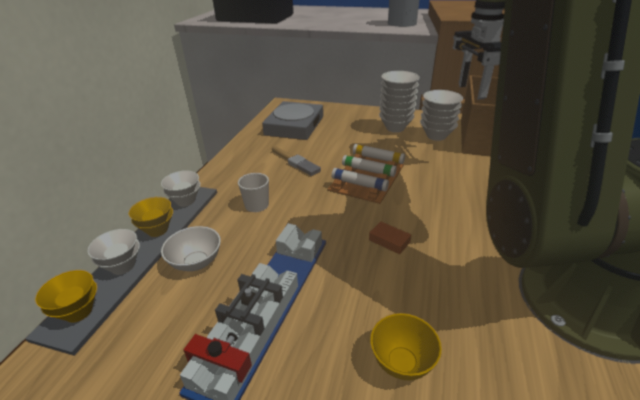

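The side view shows the same layout: red stop at (217,355), load end at (298,240), and the blue prop in front in the rack at (360,180). Next I'll fit the gauge axis.

```bash
cat > g.py <<'E'
from h import *
def gauge(im,P,yaw0=1.53):
    # fit blue base + walls outline: points of gauge region by height, in rough box
    z=np.nan_to_num(P[...,2]); x=np.nan_to_num(P[...,0]); y=np.nan_to_num(P[...,1])
    m=(abs(z-.047)<.005)&(x>.5)&(x<.68)&(y>-.08)&(y<.40)
    n,l,st,_=cv2.connectedComponentsWithStats(m.astype(np.uint8))
    q=np.concatenate([P[l==i] for i in range(1,n) if st[i,4]>30])*1000
    r=cv2.minAreaRect(q[:,:2].astype(np.float32)); return q,r
E
python3 - <<'E'
from g import *
d=np.load('/tmp/top.npz'); im,P=d['im'],d['P']
q,r=gauge(im,P); print(len(q),r); print(cv2.boxPoints(r).round(1))
hsv=cv2.cvtColor(im,cv2.COLOR_RGB2HSV)
x,y,z=[np.nan_to_num(P[...,i]) for i in range(3)]
m=(hsv[...,0]>100)&(hsv[...,0]<130)&(hsv[...,1]>120)&(z<.02)&(z>.003)&(x>.5)&(x<.68)&(y>-.1)&(y<.42)
r=cv2.minAreaRect((P[m][:,:2]*1000).astype(np.float32)); print('blue',m.sum(),r,cv2.boxPoints(r).round(1))
E
```

```text
1435 ((584.7183837890625, 173.8182373046875), (376.40985107421875, 91.14817810058594), 84.61253356933594)
[[521.7  -9.3]
 [612.4 -17.8]
 [647.8 356.9]
 [557.  365.5]]
blue 850 ((587.8607177734375, 167.9747314453125), (391.100830078125, 87.15931701660156), 85.02291107177734) [[527.5 -23.1]
 [614.3 -30.6]
 [648.2 359. ]
 [561.4 366.6]]
```

```bash
R='[0,0,0]'
python3 -m creep '{"translation":[[30,30,0],[65,60,0],[100,95,0],[135,130,0],[170,165,0]],"yaw":[-0.12,-0.24,-0.36,-0.48,-0.6],"gripper":[85,85,85,85,85]}' 20
python3 -m creep '{"translation":[[20,20,0],[40,40,0],[60,60,0],[80,83,0],[80,83,0]],"yaw":[-0.02,-0.04,-0.04,-0.04,-0.04],"gripper":[85,85,85,85,85]}'
python3 - <<'E'
from h import *
o=ctrl.get_obs();print(o['ee_pos'],o['eef_rot'],o['grip_width'],o['force'],o['time_s'])
im,P=cloud('wrist'); np.savez('/tmp/w1',im=im,P=P); save('w1',im)
E
```

```text
time_s: 0.52
ee_pos: [0.3807, -0.3599, 0.2237]
eef_rot: [-3.14, 0.0, -0.116]
force: [0.0, -0.1, 1.2]
grip_width: 0.0646
time_s: 0.93
ee_pos: [0.463, -0.2736, 0.2234]
eef_rot: [-3.139, 0.001, -0.152]
force: [0.6, -0.6, 0.9]
grip_width: 0.0628
[ 0.46300131 -0.27361561  0.22337705] [-3.13930776e+00  5.24966020e-04 -1.52461944e-01] 0.06277614264402995 [ 0.62898804 -0.61318803  0.85788415] 0.9333
```

View pics/w1.png

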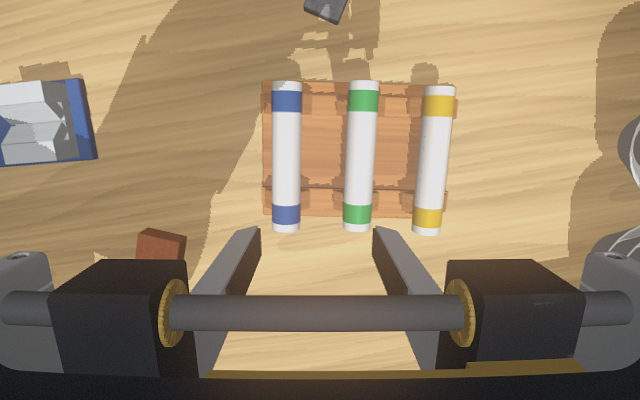

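The wrist view shows the blue prop at (286, 80–232), with the gripper still short of it. I'll measure it from here.

```bash
python3 - <<'E'
from h import *
d=np.load('/tmp/w1.npz'); im,P=d['im'],d['P']
z=np.nan_to_num(P[...,2]); m=np.zeros((400,640),bool); m[70:245,262:312]=1
m&=(z>.044)&(z<.07); q=P[m]*1000
r=cv2.minAreaRect(q[:,:2].astype(np.float32)); print(len(q),r,q[:,2].max())
b=cv2.boxPoints(r); print(b.round(1))
hsv=cv2.cvtColor(im,cv2.COLOR_RGB2HSV); bl=m&(hsv[...,0]>100)&(hsv[...,0]<130)&(hsv[...,1]>90)
for s in (slice(0,150),slice(150,400)):
    k=np.zeros_like(m);k[s]=1;k&=bl; t=P[k]; print(k.sum(),t.mean(0).round(4),t.max(0).round(4),t.min(0).round(4))
top=q[q[:,2]>np.percentile(q[:,2],70)]; v=cv2.fitLine(top[:,:2].astype(np.float32),cv2.DIST_HUBER,0,.01,.01).ravel(); print(v,np.arctan2(v[1],v[0]), top[:,2].mean())
E
```

```text
4232 ((497.517333984375, -244.87835693359375), (29.061363220214844, 149.41111755371094), 80.25900268554688) 56.378151567066716
[[ 421.4 -246.6]
 [ 568.7 -271.8]
 [ 573.6 -243.2]
 [ 426.3 -217.9]]
465 [ 0.5524 -0.2549  0.0533] [ 0.5628 -0.2426  0.0564] [ 0.5414 -0.267   0.0483]
147 [ 0.4416 -0.2356  0.0543] [ 0.4509 -0.2256  0.0562] [ 0.4318 -0.242   0.0519]
[ 9.8342305e-01 -1.8132600e-01  5.0188635e+02 -2.4562445e+02] -0.18233463 54.38323323762444
```

```bash
python3 -m creep '{"translation":[[20,15,-10],[34,29,-40],[34,29,-75],[34,29,-100],[34,29,-100]],"yaw":[-0.025,-0.025,-0.025,-0.025,-0.025],"gripper":[85,85,85,85,85]}'
python3 -m creep '{"translation":[[0,0,-20],[0,0,-35],[0,0,-50],[0,0,-60],[0,0,-60]],"yaw":[0,0,0,0,0],"gripper":[85,85,85,85,85]}'
```

```text
time_s: 1.4
ee_pos: [0.4934, -0.2454, 0.1183]
eef_rot: [-3.137, 0.009, -0.178]
force: [-1.0, 0.8, -0.7]
grip_width: 0.0626
time_s: 1.82
ee_pos: [0.4927, -0.2458, 0.0576]
eef_rot: [-3.137, 0.01, -0.179]
force: [-0.5, 0.5, 0.4]
grip_width: 0.0629
```

```bash
python3 -m creep '{"translation":[[3,1,-8],[3,1,-14],[3,1,-18],[3,1,-18],[3,1,-18]],"yaw":[0,0,0,0,0],"gripper":[85,85,85,85,130]}' 20
python3 -m creep '{"translation":[[0,0,0],[0,0,0],[0,0,0],[0,0,0],[0,0,0]],"yaw":[0,0,0,0,0],"gripper":[170,220,255,255,255]}' 20
python3 -m creep '{"translation":[[0,0,0],[0,0,0],[0,0,5],[0,0,15],[0,0,25]],"yaw":[0,0,0,0,0],"gripper":[255,255,255,255,255]}' 20
```

```text
time_s: 2.23
ee_pos: [0.4958, -0.2448, 0.0398]
eef_rot: [-3.137, 0.01, -0.179]
force: [0.1, 0.1, -0.7]
grip_width: 0.0589
time_s: 2.65
ee_pos: [0.4958, -0.2462, 0.0404]
eef_rot: [-3.139, 0.009, -0.178]
force: [-2.6, -8.8, 2.6]
grip_width: 0.0293
time_s: 3.07
ee_pos: [0.4957, -0.246, 0.0662]
eef_rot: [-3.139, 0.01, -0.178]
force: [0.0, 0.8, -3.1]
grip_width: 0.0298
```

```bash
python3 -m creep '{"translation":[[0,0,25],[0,5,55],[0,15,90],[5,30,120],[10,45,144]],"yaw":[0,0,0.1,0.2,0.32],"gripper":[255,255,255,255,255]}'
python3 -m creep '{"translation":[[10,20,0],[20,40,0],[30,60,0],[40,80,0],[50,100,0]],"yaw":[0.12,0.24,0.36,0.48,0.6],"gripper":[255,255,255,255,255]}'
python3 -m creep '{"translation":[[5,20,0],[10,40,0],[14,50,0],[14,50,0],[14,50,0]],"yaw":[0.12,0.24,0.36,0.48,0.6],"gripper":[255,255,255,255,255]}'
python3 -m creep '{"translation":[[0,0,0],[0,0,0],[0,0,0],[0,0,0]],"yaw":[0.12,0.2,0.2,0.2],"gripper":[255,255,255,255]}'
python3 - <<'E'
from h import *
o=ctrl.get_obs();print(o['ee_pos'],o['eef_rot'],o['grip_width'],o['force'],o['time_s'])
im,P=cloud('wrist'); np.savez('/tmp/w2',im=im,P=P); save('w2',im)
E
```

```text
time_s: 3.48
ee_pos: [0.5059, -0.2006, 0.2141]
eef_rot: [-3.14, 0.007, 0.146]
force: [0.6, -0.0, -1.9]
grip_width: 0.0297
time_s: 3.9
ee_pos: [0.5562, -0.0994, 0.2154]
eef_rot: [-3.141, 0.006, 0.752]
force: [0.8, -0.2, -3.3]
grip_width: 0.0295
time_s: 4.32
ee_pos: [0.5702, -0.0484, 0.2165]
eef_rot: [3.141, 0.006, 1.359]
force: [1.0, 0.0, -3.6]
grip_width: 0.0292
time_s: 4.65
ee_pos: [0.5701, -0.0483, 0.2173]
eef_rot: [3.14, 0.006, 1.556]
force: [-0.2, -0.0, -2.4]
grip_width: 0.0299
[ 0.57013978 -0.04827851  0.21728262] [3.14045126 0.00633582 1.5564517 ] 0.029904841377715208 [-0.1844594  -0.03188816 -2.36309371] 4.65
```

View pics/w2.png

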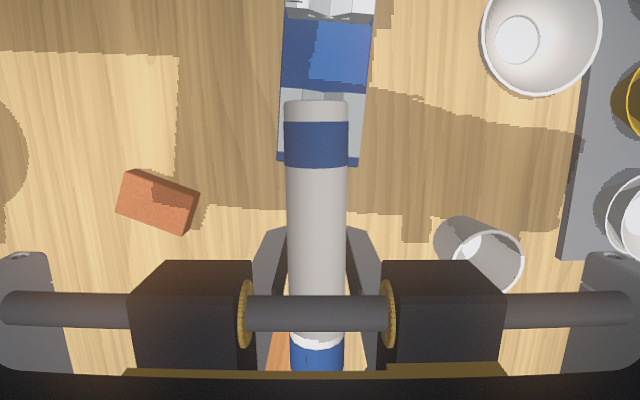

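The wrist view shows the held prop (x ≈ 316), with the cut-away ahead at (280–372, 17–90) and the near end of the base at row ~158. I'll fit the lines from here.

```bash
python3 - <<'E'
from h import *
d=np.load('/tmp/w2.npz'); im,P=d['im'],d['P']
hsv=cv2.cvtColor(im,cv2.COLOR_RGB2HSV); z=np.nan_to_num(P[...,2])
def line(pts):
    v=cv2.fitLine(np.array(pts,np.float32),cv2.DIST_HUBER,0,.01,.01).ravel()
    if v[1]<0: v[:2]*=-1
    return v
roi=np.zeros(z.shape,bool); roi[0:170,265:385]=1
b=roi&(abs(z-.012)<.006)&(hsv[...,0]>100)&(hsv[...,0]<130)&(hsv[...,1]>80)
L,R=[],[]
for r in range(24,84,2):
    c=np.where(b[r])[0]
    if len(c)>60: L.append(P[r,c[0],:2]*1000); R.append(P[r,c[-1],:2]*1000)
l,rr=line(L),line(R); print('base L',l,'R',rr, 'z',np.median(z[b]))
for a in (l,rr): print(np.arctan2(a[1],a[0]))
m=(l[2:]+rr[2:])/2; u=l[:2]+rr[:2]; u/=np.hypot(*u); n=np.array([u[1],-u[0]])
print('mid',m,'axis',np.arctan2(u[1],u[0]),'width',(rr[2:]-l[2:])@n)
# gauge coordinates rel. to m
G=lambda q:((q[:,:2]*1000-m)@u,(q[:,:2]*1000-m)@n)
w=roi&(abs(z-.047)<.006)&(hsv[...,1]<80)
a,c=G(P[w]); print('walls along pct',np.percentile(a,[0,1,50,99,100]))
h=np.sort(a); i=np.argmax(np.diff(h)); print('gap',h[i],h[i+1])
a2,c2=G(P[b]); print('blue along',np.percentile(a2,[0,1,99,100]),'across',np.percentile(c2,[1,99]))
# V symmetric: across range of walls top
for lo,hi in((h[0],h[i]),(h[i+1],h[-1])):
    k=(a>lo)&(a<hi); print('wall across',np.percentile(c[k],[0.5,99.5]))
# held prop
t=np.zeros(z.shape,bool); t[95:225,280:352]=1; t&=(z>.215)&(z<.25)
q=P[t]*1000; v=cv2.minAreaRect(q[:,:2].astype(np.float32)); print('prop',len(q),v,q[:,2].max(),cv2.boxPoints(v).round(1))
tp=q[q[:,2]>np.percentile(q[:,2],75)]; v=line(tp[:,:2]); print(v,np.arctan2(v[1],v[0]))
print('z tilt fit',np.polyfit(tp[:,1],tp[:,2],1))
E
```

```text
base L [1.001514e-01 9.949722e-01 5.392568e+02 8.656087e+01] R [8.539535e-02 9.963471e-01 6.274065e+02 9.108505e+01] z 0.011611867452801156
1.4704767
1.4852968
mid [583.33167  88.82296] axis 1.4778868 width 87.34979
walls along pct [-101.79752338 -100.3811837   -48.36372502   38.34179136   39.49559908]
gap -42.304937011675 26.740624575272204
blue along [-116.3749956  -112.33830449   27.27735201   35.62847159] across [-43.37794835  43.33656368]
wall across [-39.64985188  40.1099743 ]
wall across [-40.08434139  39.46551869]
prop 7836 ((572.074462890625, 0.1397571563720703), (57.82026290893555, 30.26442527770996), 89.46762084960938) 233.62648711059103 [[556.7 -28.6]
 [586.9 -28.9]
 [587.5  28.9]
 [557.2  29.2]]
[1.3766525e-02 9.9990523e-01 5.7198230e+02 4.4548764e+00] 1.5570294
z tilt fit [2.32819570e-03 2.31727312e+02]
```

```bash
python3 -m creep '{"translation":[[3,30,0],[6,60,0],[9,90,-20],[11,115,-50],[11,129,-80]],"yaw":[-0.02,-0.04,-0.06,-0.075,-0.075],"gripper":[255,255,255,255,255]}'
python3 -m creep '{"translation":[[0,0,-20],[0,0,-40],[0,0,-55],[0,0,-57],[0,0,-57]],"yaw":[0,0,0,0,0],"gripper":[255,255,255,255,255]}'
python3 - <<'E'
from h import *
o=ctrl.get_obs();print(o['ee_pos'],o['eef_rot'],o['grip_width'],o['force'],o['time_s'])
im,P=cloud('wrist'); np.savez('/tmp/w3',im=im,P=P); save('w3',im)
E
```

```text
time_s: 5.12
ee_pos: [0.5815, 0.0832, 0.137]
eef_rot: [3.138, 0.006, 1.479]
force: [0.2, 0.9, -3.8]
grip_width: 0.0294
time_s: 5.53
ee_pos: [0.5812, 0.0832, 0.0797]
eef_rot: [3.14, 0.006, 1.477]
force: [0.3, -0.2, -1.9]
grip_width: 0.0296
[0.58119812 0.08317479 0.07974335] [3.13980048 0.005714   1.47681224] 0.029588519381349185 [ 0.29411118 -0.18052272 -1.88081082] 5.5333
```

View pics/w3.png

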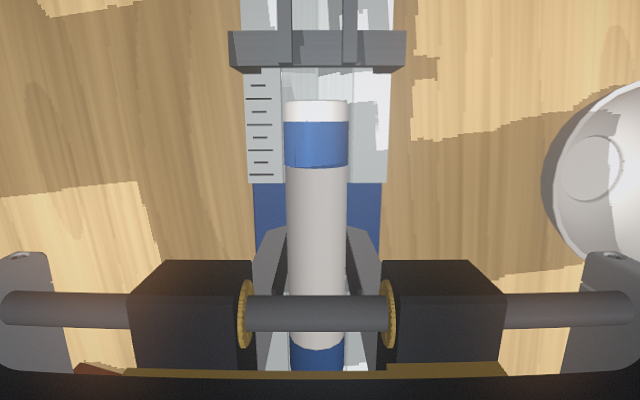

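The prop (x 285–348) sits centred between the walls (247–388), with its front end at row 100 and the arch beyond at row 50. I'll check the numbers and then lower it.

```bash
python3 - <<'E'
from h import *
d=np.load('/tmp/w3.npz'); im,P=d['im'],d['P']; z=np.nan_to_num(P[...,2])
o=[]
for r in range(105,178,3):
    c=[k for k in range(225,410) if abs(z[r,k]-.048)<.004]
    t=[k for k in range(280,352) if z[r,k]>.082]
    if len(c)>20 and len(t)>40:
        o.append(np.r_[(P[r,c[0],:2]+P[r,c[-1],:2])/2,(P[r,t[0],:2]+P[r,t[-1],:2])/2, np.hypot(*(P[r,c[0],:2]-P[r,c[-1],:2]))]*1000)
o=np.array(o); print(o[::4].round(1)); print(np.median(o[:,0]-o[:,2]), np.median(o[:,1]-o[:,3]))
for k in (0,2):
    v=cv2.fitLine(o[:,k:k+2].astype(np.float32),cv2.DIST_HUBER,0,.01,.01).ravel(); print(v,np.arctan(v[1]/v[0]))
    print('x at y=130', v[2]+(130-v[3])*v[0]/v[1])
E
python3 -m creep '{"translation":[[0,0,-8],[0,0,-16],[0,0,-20],[0,0,-24],[0,0,-24]],"yaw":[0,0,0,0,0],"gripper":[255,255,255,255,255]}'
```

```text
[[589.4 159.7 589.  158.3  79.1]
 [589.2 153.2 588.7 153.   79.3]
 [588.2 146.7 588.3 147.7  79.2]
 [588.  140.  587.7 142.4  79.7]
 [587.2 133.3 587.5 136.9  78.9]
 [586.3 126.6 586.7 131.4  78.8]
 [585.8 119.5 586.1 125.7  79.2]]
0.04998303116792613 -2.3695343152732846
[8.663207e-02 9.962404e-01 5.877974e+02 1.408374e+02] 1.4840555
x at y=130 586.85504
[9.4695047e-02 9.9550635e-01 5.8739081e+02 1.3914905e+02] 1.4759592
x at y=130 586.5205
time_s: 6.0
ee_pos: [0.5814, 0.0831, 0.0559]
eef_rot: [3.139, 0.006, 1.477]
force: [0.6, -0.2, -3.1]
grip_width: 0.0298
```

```bash
python3 -m creep '{"translation":[[0,0,-1],[0,0,-2],[0,0,-3],[0,0,-4],[0,0,-4]],"yaw":[0.006,0.006,0.006,0.006,0.006],"gripper":[255,255,255,255,255]}'
python3 -m creep '{"translation":[[0,0,-0.5],[0,0,-1],[0,0,-1]],"yaw":[0,0,0],"gripper":[255,255,255]}'
```

```text
time_s: 6.42
ee_pos: [0.5814, 0.0831, 0.0518]
eef_rot: [3.139, 0.006, 1.483]
force: [0.2, -0.2, -1.8]
grip_width: 0.0291
time_s: 6.67
ee_pos: [0.5814, 0.0831, 0.0508]
eef_rot: [3.139, 0.006, 1.483]
force: [0.6, 0.2, -3.0]
grip_width: 0.0295
```

```bash
python3 -m creep '{"translation":[[0,0,-0.4],[0,0,-0.8],[0,0,-0.8]],"yaw":[0,0,0],"gripper":[255,255,255]}'
python3 -m creep '{"translation":[[0,0,-0.4],[0,0,-0.6],[0,0,-0.6]],"yaw":[0,0,0],"gripper":[255,255,255]}'
```

```text
time_s: 6.92
ee_pos: [0.5817, 0.0832, 0.0504]
eef_rot: [3.138, 0.005, 1.483]
force: [-0.5, 0.1, 1.6]
grip_width: 0.0294
time_s: 7.17
ee_pos: [0.5817, 0.0832, 0.0503]
eef_rot: [3.138, 0.005, 1.483]
force: [-2.0, 0.6, 6.0]
grip_width: 0.0292
```

```bash
python3 -m creep '{"translation":[[0,0,0],[0,0,0],[0,0,0],[0,0,0],[0,0,0]],"yaw":[0,0,0,0,0],"gripper":[200,150,110,85,85]}'
python3 -m creep '{"translation":[[0,0,5],[0,0,20],[0,0,40],[0,0,60],[0,0,60]],"yaw":[0,0,0,0,0],"gripper":[85,85,85,85,85]}'
python3 -m creep '{"translation":[[-2,-25,0],[-5,-55,0],[-8,-85,0],[-10,-108,0],[-10,-108,0]],"yaw":[0,0,0,0,0],"gripper":[120,180,255,255,255]}' 20
python3 - <<'E'
from h import *
o=ctrl.get_obs();print(o['ee_pos'],o['eef_rot'],o['grip_width'],o['force'],o['time_s'])
im,P=cloud('wrist'); np.savez('/tmp/w4',im=im,P=P); save('w4',im)
E
```

```text
time_s: 7.58
ee_pos: [0.5818, 0.0832, 0.0502]
eef_rot: [3.138, 0.005, 1.483]
force: [0.4, -0.3, 0.3]
grip_width: 0.0526
time_s: 8.0
ee_pos: [0.5834, 0.0833, 0.1144]
eef_rot: [3.132, 0.004, 1.483]
force: [0.6, 0.5, 1.2]
grip_width: 0.0629
time_s: 8.42
ee_pos: [0.5729, -0.0281, 0.1142]
eef_rot: [3.133, 0.005, 1.48]
force: [1.3, 1.0, -0.9]
grip_width: 0.0329
[ 0.57293549 -0.02810131  0.11418686] [3.13261997 0.00488015 1.47966782] 0.032874851093431474 [ 1.29688513  1.00618759 -0.8672749 ] 8.4167
```

View pics/w4.png

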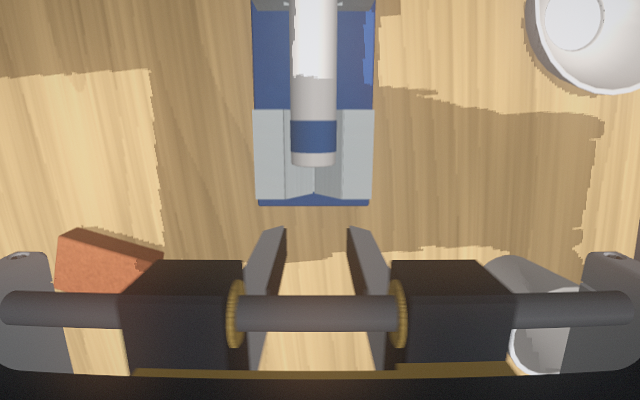

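The prop lies in the V, its rear end at (313,163); the tool is behind the gauge and still closing. Lower the tool and creep up to the rear end.

```bash
python3 - <<'E'
from h import *
d=np.load('/tmp/w4.npz'); P=d['P']; z=np.nan_to_num(P[...,2])
u=np.array([.0895,.996]); L=np.array([582,81.4])
m=np.zeros(z.shape,bool); m[120:175,285:342]=1; m&=z>.055
q=P[m]*1000; a=(q[:,:2]-L)@u; print('rear x',a.min()-90,np.percentile(a,1)-90,'top z',q[:,2].max())
d=np.load('/tmp/top.npz'); im,P=d['im'],d['P']; z=np.nan_to_num(P[...,2]); h=cv2.cvtColor(im,cv2.COLOR_RGB2HSV)
m=((h[...,0]<6)|(h[...,0]>174))&(h[...,1]>150)&(z>.055); m[:, :160]=0; m[:,200:]=0; m[:150]=0; m[215:]=0
q=P[m]*1000; a=(q[:,:2]-L)@u-90; print('red x',np.percentile(a,[1,5,50,95,99]),'z',np.percentile(q[:,2],[5,50,95]))
d=np.load('/tmp/side.npz'); im,P=d['im'],d['P']; z=np.nan_to_num(P[...,2]); h=cv2.cvtColor(im,cv2.COLOR_RGB2HSV)
m=((h[...,0]<6)|(h[...,0]>174))&(h[...,1]>150)&(z>.04); m[:330]=0; m[:,:170]=0;m[:,260:]=0
q=P[m]*1000; a=(q[:,:2]-L)@u-90; print('side red x',len(q),np.percentile(a,[1,5,50,95,99]))
E
python3 -m creep '{"translation":[[0,0,-12],[0,0,-25],[0,0,-38],[0,0,-51],[0,0,-51]],"yaw":[0.004,0.004,0.004,0.004,0.004],"gripper":[255,255,255,255,255]}'
```

```text
rear x -160.58597577837602 -159.9834854794952 top z 66.13454539258282
red x [128.61385928 131.04953428 143.77752887 159.10772522 161.16912458] z [64.16659349 70.50961672 79.46254537]
side red x 1186 [133.1645671  135.23088529 150.70883328 162.35089431 162.8723904 ]
time_s: 8.88
ee_pos: [0.5717, -0.025, 0.0598]
eef_rot: [3.137, 0.004, 1.486]
force: [-0.3, 0.1, -1.1]
grip_width: 0.0003
```

```bash
python3 -m creep '{"translation":[[1.5,0,3.5],[2,5,3.5],[2.5,11,3.5],[3,15,3.5],[3,15,3.5]],"yaw":[0,0,0,0,0],"gripper":[255,255,255,255,255]}'
python3 -m creep '{"translation":[[0.2,2,0],[0.4,4,0],[0.5,6,0],[0.7,8,0],[0.7,8,0]],"yaw":[0,0,0,0,0],"gripper":[255,255,255,255,255]}'
python3 -m creep '{"translation":[[0.2,2,0],[0.4,4,0],[0.5,6,0],[0.7,8,0],[0.7,8,0]],"yaw":[0,0,0,0,0],"gripper":[255,255,255,255,255]}'
```

```text
time_s: 9.3
ee_pos: [0.575, -0.0089, 0.0638]
eef_rot: [3.136, 0.004, 1.487]
force: [0.6, -0.0, -0.5]
grip_width: 0.0008
time_s: 9.72
ee_pos: [0.5757, -0.0007, 0.0638]
eef_rot: [3.136, 0.004, 1.487]
force: [0.3, -0.1, -0.1]
grip_width: 0.0005
time_s: 10.13
ee_pos: [0.5765, 0.0076, 0.0638]
eef_rot: [3.136, 0.004, 1.487]
force: [-0.0, -1.1, -0.5]
grip_width: 0.0001
```

```bash
for i in 1; do :; done
python3 -m creep '{"translation":[[0.2,2,0],[0.4,4,0],[0.6,7,0],[0.9,10,0],[1.1,13,0]],"yaw":[0,0,0,0,0],"gripper":[255,255,255,255,255]}'
python3 -m creep '{"translation":[[0.3,3,0],[0.5,6,0],[0.8,9,0],[1.1,12,0],[1.3,15,0]],"yaw":[0,0,0,0,0],"gripper":[255,255,255,255,255]}'
python3 -m creep '{"translation":[[0.3,3,0],[0.5,6,0],[0.8,9,0],[1.1,12,0],[1.3,15,0]],"yaw":[0,0,0,0,0],"gripper":[255,255,255,255,255]}'
```

```text
time_s: 10.55
ee_pos: [0.5776, 0.021, 0.0638]
eef_rot: [3.136, 0.004, 1.487]
force: [1.0, -2.7, 0.2]
grip_width: 0.0005
time_s: 10.97
ee_pos: [0.579, 0.0363, 0.0638]
eef_rot: [3.136, 0.004, 1.487]
force: [0.8, -2.5, -0.0]
grip_width: 0.0006
time_s: 11.38
ee_pos: [0.5804, 0.0514, 0.0639]
eef_rot: [3.136, 0.004, 1.487]
force: [0.7, -8.3, 0.6]
grip_width: 0.0004
```

```bash
python3 -m creep '{"translation":[[0.2,2,0],[0.4,4,0],[0.5,6,0],[0.7,8,0],[0.9,10,0]],"yaw":[0,0,0,0,0],"gripper":[255,255,255,255,255]}'
python3 -m creep '{"translation":[[0.2,2,0],[0.4,4,0],[0.6,7,0],[0.9,10,0],[1.1,13,0]],"yaw":[0,0,0,0,0],"gripper":[255,255,255,255,255]}'
python3 -m creep '{"translation":[[0.3,3,0],[0.5,6,0],[0.8,9,0],[1.1,12,0],[1.3,15,0]],"yaw":[0,0,0,0,0],"gripper":[255,255,255,255,255]}'
python3 - <<'E'
from h import *
o=ctrl.get_obs();print(o['ee_pos'],o['eef_rot'],o['force'])
im,P=cloud('wrist'); save('w5',im)
E
```

```text
time_s: 11.8
ee_pos: [0.5813, 0.0611, 0.0639]
eef_rot: [3.136, 0.005, 1.487]
force: [0.5, -6.1, 0.6]
grip_width: 0.0005
time_s: 12.22
ee_pos: [0.5824, 0.0738, 0.0639]
eef_rot: [3.136, 0.006, 1.487]
force: [0.8, -6.9, 0.3]
grip_width: 0.0003
time_s: 12.63
ee_pos: [0.5838, 0.0886, 0.0639]
eef_rot: [3.136, 0.007, 1.486]
force: [0.3, -6.5, 1.1]
grip_width: 0.0004
[0.5837772  0.08858506 0.06392998] [3.13587621 0.0066908  1.48635185] [ 0.25729774 -6.50213806  1.0918458 ]
```

View pics/w5.png

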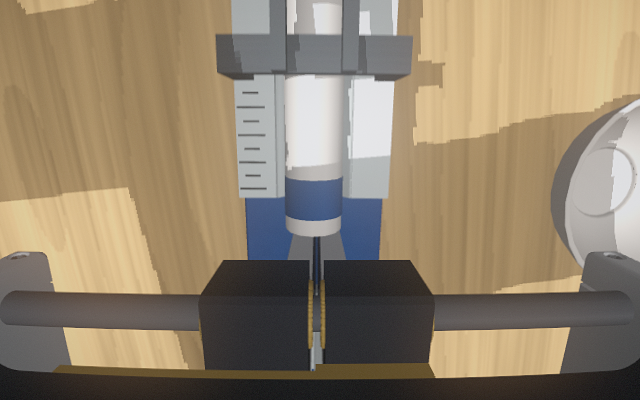

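The prop is running straight under the arch, with the fingers on its rear end at (316,235). Drag is about 6.5 N. From here I go slower.

```bash
python3 -m creep '{"translation":[[0.2,2,0],[0.4,4,0],[0.5,6,0],[0.7,8,0],[0.9,10,0]],"yaw":[0,0,0,0,0],"gripper":[255,255,255,255,255]}'
python3 -m creep '{"translation":[[0.2,2,0],[0.4,4,0],[0.5,6,0],[0.6,7,0],[0.7,8,0]],"yaw":[0,0,0,0,0],"gripper":[255,255,255,255,255]}'
python3 -m creep '{"translation":[[0.1,0.7,0],[0.1,1.4,0],[0.2,2.1,0],[0.2,2.8,0],[0.3,3.5,0]],"yaw":[0,0,0,0,0],"gripper":[255,255,255,255,255]}'
```

```text
time_s: 13.1
ee_pos: [0.5847, 0.0988, 0.0639]
eef_rot: [3.136, 0.007, 1.486]
force: [1.3, -6.4, 0.1]
grip_width: 0.0003
time_s: 13.52
ee_pos: [0.5854, 0.1065, 0.0639]
eef_rot: [3.136, 0.008, 1.486]
force: [0.7, -6.8, 0.8]
grip_width: 0.0003
time_s: 13.93
ee_pos: [0.5858, 0.1096, 0.0639]
eef_rot: [3.136, 0.008, 1.486]
force: [0.3, -7.1, 0.4]
grip_width: 0.0004
```

```bash
cat > ok.py <<'E'
import sys,numpy as np
from station import ctrl
o=ctrl.get_obs(); f=-float(o['force']@np.array([.088,.996,0])); print('push %.1f y %.2f'%(f,o['ee_pos'][1]*1000)); sys.exit(f>8.7)
E
python3 -m creep '{"translation":[[0,0.3,0],[0.1,0.6,0],[0.1,0.9,0],[0.1,1.2,0]],"yaw":[0,0,0,0],"gripper":[255,255,255,255]}' >/dev/null && python3 ok.py &&
python3 -m creep '{"translation":[[0,0.3,0],[0.1,0.6,0],[0.1,0.9,0],[0.1,1.2,0]],"yaw":[0,0,0,0],"gripper":[255,255,255,255]}' >/dev/null && python3 ok.py &&
python3 -m creep '{"translation":[[0,0.3,0],[0.1,0.6,0],[0.1,0.9,0],[0.1,1.2,0]],"yaw":[0,0,0,0],"gripper":[255,255,255,255]}' >/dev/null && python3 ok.py &&
python3 -m creep '{"translation":[[0,0.3,0],[0.1,0.6,0],[0.1,0.9,0],[0.1,1.2,0]],"yaw":[0,0,0,0],"gripper":[255,255,255,255]}' >/dev/null && python3 ok.py &&
python3 -m creep '{"translation":[[0,0.3,0],[0.1,0.6,0],[0.1,0.9,0],[0.1,1.2,0]],"yaw":[0,0,0,0],"gripper":[255,255,255,255]}' >/dev/null && python3 ok.py &&
python3 -m creep '{"translation":[[0,0.3,0],[0.1,0.6,0],[0.1,0.9,0],[0.1,1.2,0]],"yaw":[0,0,0,0],"gripper":[255,255,255,255]}' && python3 ok.py
```

```text
push 6.4 y 110.35
push 6.7 y 111.12
push 6.2 y 111.87
push 7.4 y 112.59
push 6.7 y 113.23
time_s: 15.93
ee_pos: [0.5861, 0.1139, 0.064]
eef_rot: [3.137, 0.013, 1.485]
force: [-0.3, -7.5, 0.0]
grip_width: 0.0003
push 7.5 y 113.87
```

```bash
python3 -m creep '{"translation":[[0,0.3,0],[0.1,0.6,0],[0.1,0.9,0],[0.1,1.2,0],[0.1,1.4,0]],"yaw":[0,0,0,0,0],"gripper":[255,255,255,255,255]}' >/dev/null && python3 ok.py &&
python3 -m creep '{"translation":[[0,0.3,0],[0.1,0.6,0],[0.1,0.9,0],[0.1,1.2,0],[0.1,1.4,0]],"yaw":[0,0,0,0,0],"gripper":[255,255,255,255,255]}' >/dev/null && python3 ok.py &&
python3 -m creep '{"translation":[[0,0.3,0],[0.1,0.6,0],[0.1,0.9,0],[0.1,1.2,0],[0.1,1.4,0]],"yaw":[0,0,0,0,0],"gripper":[255,255,255,255,255]}' >/dev/null && python3 ok.py &&
python3 -m creep '{"translation":[[0,0.3,0],[0.1,0.6,0],[0.1,0.9,0],[0.1,1.2,0],[0.1,1.4,0]],"yaw":[0,0,0,0,0],"gripper":[255,255,255,255,255]}' >/dev/null && python3 ok.py &&
python3 -m creep '{"translation":[[0,0.3,0],[0.1,0.6,0],[0.1,0.9,0],[0.1,1.2,0],[0.1,1.4,0]],"yaw":[0,0,0,0,0],"gripper":[255,255,255,255,255]}' >/dev/null && python3 ok.py &&
python3 -m creep '{"translation":[[0,0.3,0],[0.1,0.6,0],[0.1,0.9,0],[0.1,1.2,0],[0.1,1.4,0]],"yaw":[0,0,0,0,0],"gripper":[255,255,255,255,255]}' >/dev/null && python3 ok.py &&
python3 -m creep '{"translation":[[0,0.3,0],[0.1,0.6,0],[0.1,0.9,0],[0.1,1.2,0],[0.1,1.4,0]],"yaw":[0,0,0,0,0],"gripper":[255,255,255,255,255]}' >/dev/null && python3 ok.py &&
python3 -m creep '{"translation":[[0,0.3,0],[0.1,0.6,0],[0.1,0.9,0],[0.1,1.2,0],[0.1,1.4,0]],"yaw":[0,0,0,0,0],"gripper":[255,255,255,255,255]}' && python3 ok.py
```

```text
push 8.9 y 114.69
```

```bash
python3 -m creep '{"translation":[[0,0.3,0],[0.1,0.6,0],[0.1,1,0]],"yaw":[0,0,0],"gripper":[255,255,255]}' >/dev/null ; python3 ok.py
python3 -m creep '{"translation":[[0,0.3,0],[0.1,0.6,0],[0.1,1,0]],"yaw":[0,0,0],"gripper":[255,255,255]}' ; python3 ok.py
```

```text
push 7.9 y 115.12
time_s: 16.85
ee_pos: [0.5863, 0.1155, 0.064]
eef_rot: [3.138, 0.016, 1.485]
force: [0.2, -11.9, 2.9]
grip_width: 0.0006
push 11.9 y 115.46
```

```bash
python3 -m creep '{"translation":[[0.1,0.8,0],[0.1,0.8,0],[0.1,0.8,0]],"yaw":[0,0,0],"gripper":[255,255,255]}' ; python3 ok.py
```

```text
time_s: 17.1
ee_pos: [0.5863, 0.1155, 0.064]
eef_rot: [3.138, 0.018, 1.484]
force: [-0.6, -9.8, 0.9]
grip_width: 0.0003
push 9.8 y 115.46
```

The prop has stopped advancing: y stays at 115.46 while the push is above drag. I'll hold it there lightly.

```bash
python3 -m creep '{"translation":[[0.1,0.95,0],[0.1,0.95,0],[0.1,0.95,0],[0.1,0.95,0],[0.1,0.95,0]],"yaw":[0,0,0,0,0],"gripper":[255,255,255,255,255]}' >/dev/null; python3 ok.py
python3 -m creep '{"translation":[[0.1,1,0],[0.1,1,0],[0.1,1,0],[0.1,1,0]],"yaw":[0,0,0,0],"gripper":[255,255,255,255]}' ; python3 ok.py
```

```text
push 9.2 y 115.47
time_s: 17.85
ee_pos: [0.5863, 0.1155, 0.064]
eef_rot: [3.139, 0.021, 1.484]
force: [-1.1, -10.3, 2.3]
grip_width: 0.0005
push 10.3 y 115.47
```

```bash
python3 -m creep '{"translation":[[0.1,1.2,0],[0.1,1.2,0],[0.1,1.2,0],[0.1,1.2,0]],"yaw":[0,0,0,0],"gripper":[255,255,255,255]}' >/dev/null; python3 ok.py
python3 -m creep '{"translation":[[0.1,1.25,0],[0.1,1.25,0],[0.1,1.25,0],[0.1,1.25,0],[0.1,1.25,0]],"yaw":[0,0,0,0,0],"gripper":[255,255,255,255,255]}' ; python3 ok.py
```

```text
push 11.9 y 115.48
time_s: 18.6
ee_pos: [0.5863, 0.1155, 0.0641]
eef_rot: [3.14, 0.025, 1.483]
force: [-0.3, -12.2, 2.0]
grip_width: 0.0002
push 12.2 y 115.52
```

```bash
python3 -m creep '{"translation":[[0.1,1.25,0],[0.1,1.25,0],[0.1,1.25,0],[0.1,1.25,0],[0.1,1.25,0]],"yaw":[0,0,0,0,0],"gripper":[255,255,255,255,255]}' ; python3 ok.py
python3 -m creep '{"translation":[[0,0.4,0],[0,-0.5,0],[-0.2,-3,0],[-0.7,-8,0],[-1.3,-15,0]],"yaw":[0,0,0,0,0],"gripper":[255,255,255,255,255]}'
python3 -m creep '{"translation":[[-1,-6,5],[-1,-10,25],[-1,-15,50],[-2,-20,80],[-3,-30,100]],"yaw":[0,0,0,0,0],"gripper":[255,255,255,255,255]}'
python3 -m creep '{"translation":[[0,0,10],[0,0,20],[0,0,20],[0,0,20]],"yaw":[0,0,0,0],"gripper":[255,255,255,255]}'
python3 - <<'E'
from h import *
ims=[]
for n in('wrist','side'):
    im,P=cloud(n); np.savez('/tmp/f'+n,im=im,P=P); ims.append(im)
save('fin',np.hstack([cv2.resize(ims[0][:,160:480],None,fx=1.4,fy=1.4),cv2.resize(ims[1][220:400,160:340],(350,560),interpolation=cv2.INTER_CUBIC)]))
E
```

```text
time_s: 19.02
ee_pos: [0.5863, 0.1155, 0.0641]
eef_rot: [3.141, 0.027, 1.483]
force: [-1.8, -12.6, 3.2]
grip_width: 0.0002
push 12.7 y 115.53
time_s: 19.43
ee_pos: [0.5849, 0.1006, 0.064]
eef_rot: [3.141, 0.026, 1.483]
force: [0.5, -0.3, -0.8]
grip_width: 0.0005
time_s: 19.85
ee_pos: [0.5821, 0.0704, 0.167]
eef_rot: [3.139, 0.026, 1.484]
force: [0.6, 0.8, 1.3]
grip_width: 0.0005
time_s: 20.18
ee_pos: [0.5819, 0.0706, 0.1863]
eef_rot: [3.139, 0.026, 1.484]
force: [0.9, -0.2, -0.4]
grip_width: 0.0003
```

View pics/fin.png

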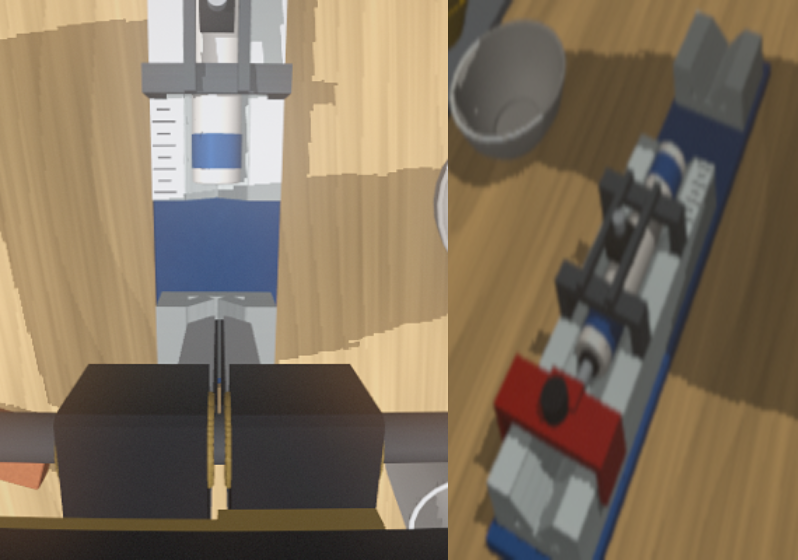

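Left: the prop's rear end is at (217,180), in the V. Right: its front end (~598,348) meets a dark pad and screw ahead of the red stop. I'll zoom in there to check the contact.

```bash
python3 - <<'E'
from h import *
d=np.load('/tmp/fside.npz'); im,P=d['im'],d['P']
c=im[320:365,205:265]; c=cv2.convertScaleAbs(c,alpha=1.6)
save('z',cv2.resize(c,None,fx=12,fy=12,interpolation=cv2.INTER_CUBIC))
d=np.load('/tmp/fwrist.npz'); P=d['P']; z=np.nan_to_num(P[...,2])
u=np.array([.0895,.996]); L=np.array([582,81.4])
m=np.zeros(z.shape,bool); m[70:135,296:336]=1; m&=(z>.055)&(z<.069)
q=P[m]*1000; a=(q[:,:2]-L)@u-90; print('rear x',a.min(), 'front',a.min()+150)
E
```

```text
rear x -43.409724253029836 front 106.59027574697016
```

View pics/z.png

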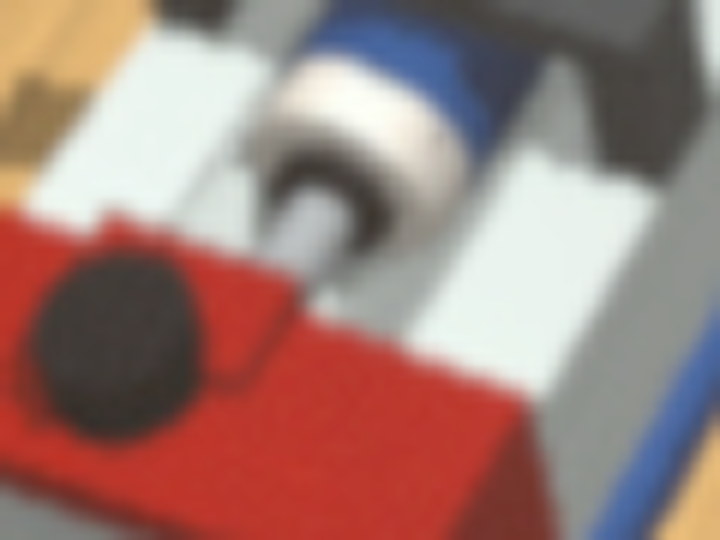

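The black pad on its steel set-screw (~(325,200)) lies flat against the prop's white end, with no gap visible. That agrees with what I felt, so I'll hand in.

```bash
python3 -c "
from station import ctrl
print(ctrl.hand_in())"
```

```text
the job is handed in; nothing more can be done
None
```

The blue-banded prop is seated against the stop's black pad, and the job is handed in at about 20 s of the 72 s. I took it from the rack, lowered it into the V over the cut-away until I felt light contact, and released it. Then I pushed it by its rear end with closed fingers.

- **Seating:** Running drag was about 6.5–7 N. The prop stopped dead at TCP y ≈ 115.5 mm.
- **Hold:** I held it for over 1 s at 12–12.7 N total. That is an estimated 4–6 N on the pad after subtracting drag and the feeler pin. The pad force was not measured directly. The last total reading, 12.7 N, was slightly over 12 N, but it includes the drag.
- **Final checks:** I backed the tool away and lifted it, so the robot touches nothing. The close-up shows the pad flat against the prop's end with no visible gap. The wrist camera puts the prop's front at gauge x ≈ 107 mm, within the pad's possible range.
- **Small disagreements:** Top and side cameras differed by 4–5 mm on where the stop face is. The tool had tilted about 0.02 rad by the end of the push. There was also a brief sideways force of about 9 N as the jaws closed on the prop in the rack. None of these seems to have affected the result.
- **Not re-checked:** I did not re-measure the rack, the other props or the other bystanders at the end, but no unexpected contact forces showed up.

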